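# Rearrange the tap tubes so their tops come level

## Robot

A 6-joint arm with a two-finger parallel gripper is mounted at the origin on the work surface. World frame = base frame: x ahead of the robot, y to its left, z up, the work surface at z = 0. Lengths are in m, angles in degrees, forces in N, time in s.
With the tool pointing down it reaches from about 0.35 to 0.875 m from the base axis. Payload 15.5 kg.
Tool frame: the origin (TCP) lies on the centre line of the jaws, within the pads' length; the fingertips stand bot.tip_reach ahead of it and the grasp point (between the pads) lies 3 mm ahead of it (bot.tip_reach is the distance from the TCP to the fingertips, in m); y points along the fingers, z is the direction in which the jaws open and shut, and the axes are right-handed (so a half turn about y gives the same grasp; the last joint's range is limited). The gripper opens to 85 mm and grips with 20 to 120 N. Pads are 22 mm wide; open, the fingers measure 114 mm over their backs; the gripper's body (76 mm by 85 mm) begins 54 mm behind the grasp point. The pads swing forward as they close: fully open they stand 13 mm farther back than shut.
Start: joints at [-76.289, 28.281, 77.091, -0, 74.628, -5.472], TCP at [0.205, -0.59, 0.253] pointing down, gripper open.
Joint ranges: [-166.48, 166.48], [-47.26, 123.95], [12.59, 153.08], [-70.14, 250.14], [6.76, 159.57], [-176.63, 176.63]. Speed limits (degrees/s): [108.29, 108.29, 147.25, 172.46, 172.46, 172.46].

## Interface

Orientations are given as [roll, pitch, yaw] about the fixed x, y, z axes, in that order (R = Rz(yaw) Ry(pitch) Rx(roll)).
In Python, from workcell import status, imaging, bot gives the robot as it stands.
- The arm moves only by the shell command python3 -m creep 'ROWS' [OPENING] [FORCE]. ROWS is JSON, a list of rows, each an object with "travel": the shift along the tool's x, y, z in cm, a list of three; "dr": the turn, a rotation vector about the tool's x, y, z in degrees, a list of three. In form: [{"travel": [dx, dy, dz], "dr": [ax, ay, az]}, ...]. A call has 1 to 5 rows; each row shifts and turns the pose as measured when the row begins, along the tool's axes as they then stand; what a row does not reach is not made up. A row lasts 1/10 s, in which the tool goes at most 50 mm and 8.59 degrees, less where a joint would pass 70% of its speed; a pose out of reach is approached as far as the arm can. A call is refused whole if a number of a shift passes 5 or a number of a turn 8.59, either way. A call with a gripper value outside its range is refused whole. OPENING is the opening, from 0 (shut) to 1 (fully open), set as the call begins (- or left out, the last holds). The fingers move at their own pace and stop on an object; FORCE is the grip in N (left out, the last holds). Time passes only in rows, so rows that do not move let the fingers close. It gives the time, the measured TCP pose, the force and the opening at its end, in the units of the state.
- status.read_state(): the state, without advancing time (a new reading comes with each control period).
- imaging.camera(name): name is "scene" or "top" or "wrist"; returns the picture (480x640x3 uint8, blue, green, red); there is no depth.
- imaging.calibration(name): a dict with "mtx" (3x3 intrinsics, pixels), "dist" ([k1, k2, p1, p2, k3] as OpenCV has them; the pictures are not rectified), "origin" and "rotation" of the camera in the world. Camera axes: x right, y up, looking along -z (the intrinsics and any distortion apply to the point x, -y, -z); pixel columns grow to the right and rows downward; lengths in m; the calibration is good to about 2 mm. A picture is of the moment at which its call begins: read the wrist's pose just before it. calibration takes no time and is no camera call; for the wrist camera it gives the pose at the moment of the call.
- bot.job_done(): hands the job in, once; it reports no verdict.
The state is a dict: "time": time; "q": joint angles; "dq": joint speeds; "effort": joint torques, N m; "tool_pos": TCP position; "eef_rot": TCP orientation; "contact_force": force on the tool from outside, world axes, zero at the start; "torque": the same for the moment, N m; "gripper_width": finger opening in m.
Only numpy, scipy, OpenCV 4.12 (cv2) and the standard library are available. Lean on these libraries where they do the work, as an engineer would, in place of code of your own. Each camera call takes 0.05 s, during which the arm holds its last target. There are 200 camera calls.

## Task

The three steel tap tubes are in the wrong holders of the slotted stand. Rearrange them so that all three tops come level: the long thin tube in the low square holder, the medium tube in the middle hexagonal holder and the short thick tube in the tall round holder, each standing upright on its pocket's floor. Park one tube on the middle of the free rubber pad on the way, never on the bench, set tubes down rather than dropping or tipping them, and leave the nozzle, coupling and reducer where they are.

Things in the scene. Friction and masses are not known exactly. Their poses are not given: they have to be found in the camera images.
- long_tube: Long thin stainless tap tube, loose, standing upright: plain round barrel 14 mm in diameter above a round foot flange 44 mm in diameter and 8 mm thick (a 18 mm collar over the next 8 mm). Overall length 120 mm. Origin: centre of the foot's underside; z along the tube to its top; mass about 0.1 to 0.3 kg. Starts in the middle (hexagonal) holder.
- medium_tube: Medium stainless tap tube, loose, standing upright: plain round barrel 21 mm in diameter above a round foot flange 44 mm in diameter and 8 mm thick (a 25 mm collar over the next 8 mm). Overall length 100 mm. Origin: centre of the foot's underside; z along the tube to its top; mass about 0.1 to 0.3 kg. Starts in the tall (round) holder.
- short_tube: Short thick stainless tap tube, loose, standing upright: plain round barrel 30 mm in diameter above a round foot flange 44 mm in diameter and 8 mm thick (a 34 mm collar over the next 8 mm). Overall length 80 mm. Origin: centre of the foot's underside; z along the tube to its top; mass about 0.1 to 0.3 kg. Starts in the low (square) holder.
- low_holder: Low aluminium holder, fixed on the stand: square outline, 76 mm across flats. Round-foot pocket in its top, at least 60 mm wide inside, floor 10 mm above the origin, surrounded by a rim 8 mm high (rim top 18 mm above the origin). Origin: centre of its underside, 8 mm above the bench; y runs along the row of the stand, z up. The three holders and the pad stand in one straight row, 95 mm apart, in any order, on a fixed steel base plate 380 x 96 x 8 mm with slots.
- middle_holder: Middle-height aluminium holder, fixed on the stand: hexagonal outline, 76 mm across flats. Round-foot pocket in its top, at least 60 mm wide inside, floor 30 mm above the origin, surrounded by a rim 8 mm high (rim top 38 mm above the origin). Origin: centre of its underside, 8 mm above the bench; y runs along the row of the stand, z up.
- tall_holder: Tall aluminium holder, fixed on the stand: round outline, 76 mm across flats. Round-foot pocket in its top, at least 60 mm wide inside, floor 50 mm above the origin, surrounded by a rim 8 mm high (rim top 58 mm above the origin). Origin: centre of its underside, 8 mm above the bench; y runs along the row of the stand, z up.
- pad: Black rubber parking pad, fixed on the stand in the row with the holders, free at the start: flat, 76 x 76 x 6 mm, no rim. Origin: centre of its underside, 8 mm above the bench (top 6 mm above the origin); y runs along the row, z up.
- nozzle: White ceramic nozzle, loose on the bench, a cone 52 mm wide at the foot and 55 mm high. Bystander, not to be moved. Origin: centre of its underside.
- coupling: Green anodized ribbed cylinder coupling, loose on the bench, 38 mm in diameter, 36 mm high. Bystander, not to be moved. Origin: centre of its underside.
- reducer: Brass stepped reducer fitting, loose on the bench, 40 mm in diameter at the foot, 22 mm at the top, 42 mm high. Bystander, not to be moved. Origin: centre of its underside. (A grey manifold 160 x 70 x 52 mm is also fixed to the bench, beyond the stand as seen from the robot, over 40 mm clear of it.)
Things that resemble listed ones, but are neither listed nor needed, are in the scene too. Leave any pink, purple or red look-alike of the medium_tube alone.

How it is judged (in metres and radians):
On the way:
1. one tube stands parked, released, on the rubber pad (((horizontal distance between long_tube and pad below 0.02 m and z of long_tube in the frame of pad between 0.002 and 0.01 m and angle between long_tube's own z axis and vertical below 0.1 rad and contact force between the fingers and long_tube below 0.1 N and linear speed of long_tube below 0.03 m/s) or (horizontal distance between medium_tube and pad below 0.02 m and z of medium_tube in the frame of pad between 0.002 and 0.01 m and angle between medium_tube's own z axis and vertical below 0.1 rad and contact force between the fingers and medium_tube below 0.1 N and linear speed of medium_tube below 0.03 m/s) or (horizontal distance between short_tube and pad below 0.02 m and z of short_tube in the frame of pad between 0.002 and 0.01 m and angle between short_tube's own z axis and vertical below 0.1 rad and contact force between the fingers and short_tube below 0.1 N and linear speed of short_tube below 0.03 m/s))), for 0.2 s.
At the end, for the whole second after the job is handed in: The long tube stands in the low holder, the medium tube in the middle holder and the short tube in the tall holder: each within 12.5 mm of the holder's centre, its foot within 4 mm of the pocket floor's height, upright within 0.1 rad, released and at rest (horizontal distance between long_tube and low_holder below 0.0125 m and z of long_tube in the frame of low_holder between 0.006 and 0.014 m and angle between each of long_tube, medium_tube, short_tube's own z axis and vertical below 0.1 rad and contact force between the fingers and long_tube below 0.1 N and linear speed of each of long_tube, medium_tube, short_tube below 0.03 m/s and angular speed of each of long_tube, medium_tube, short_tube below 0.2 rad/s and horizontal distance between medium_tube and middle_holder below 0.0125 m and z of medium_tube in the frame of middle_holder between 0.026 and 0.034 m and contact force between the fingers and medium_tube below 0.1 N and horizontal distance between short_tube and tall_holder below 0.0125 m and z of short_tube in the frame of tall_holder between 0.046 and 0.054 m and contact force between the fingers and short_tube below 0.1 N); the robot touches nothing.
It fails at once if a tube is tipped by more than 0.5 rad (angle between any of long_tube, medium_tube, short_tube's own z axis and vertical above 0.5 rad).
It fails at once if a tube is put down on the bench (height (world z) of any of long_tube, medium_tube, short_tube below 0.004 m).
It fails at once if a tube is dropped (falls unheld faster than 0.7 m/s, some 25 mm) ((linear speed of long_tube above 0.7 m/s and contact force between the fingers and long_tube below 0.05 N) or (linear speed of medium_tube above 0.7 m/s and contact force between the fingers and medium_tube below 0.05 N) or (linear speed of short_tube above 0.7 m/s and contact force between the fingers and short_tube below 0.05 N)).
It fails at once if the nozzle, coupling or reducer is shifted by more than 20 mm (distance of any of nozzle, coupling, reducer from where it was at the start of the episode above 0.02 m).
It also fails if it takes over 96 s, if anything falls off the work surface, if the arm or the gripper's body presses on something with over 40 N, if the wrist force passes 120 N, or if a joint passes its speed limit or range.

## Working session

There is one attempt and no reset: what is moved stays moved. The work goes in short steps, Python scripts to look and compute and a shell command to move; the robot and the scene stay as the last step left them, time stands still between calls to the robot, and variables do not carry over. Pictures are saved under pics/ and viewed, about 12 in all and at most 16, crops included, and the job is handed in when it is done.

```bash
ls; mkdir -p pics
python3 - <<'E'
from workcell import status, imaging, bot
import cv2
s=status.read_state();print(s);print(bot.tip_reach)
for n in("scene","top"):
    cv2.imwrite(f"pics/{n}0.png",imaging.camera(n)); print(imaging.calibration(n))
E
```

```text
pics
{'time': 0.0, 'q': array([-7.62891918e+01,  2.83144151e+01,  7.71284430e+01, -6.41712241e-04,
        7.46277978e+01, -5.47180807e+00]), 'dq': array([-0.01432226,  0.03065299,  0.04322332, -0.01671838,  0.07251009,
       -0.00229992]), 'effort': array([-3.51950068e-03, -8.82154298e+01, -3.83870244e+01, -3.49609782e-04,
        1.01387300e-02,  1.12847749e-05]), 'tool_pos': array([ 0.20528052, -0.58996492,  0.25269757]), 'eef_rot': array([-9.00703929e+01,  6.12173432e-03, -1.60817217e+02]), 'contact_force': array([ 0.03689354, -0.08110666, -0.40614953]), 'torque': array([0.05640807, 0.00831088, 0.01071693]), 'gripper_width': 0.08556038008157778}
0.022
{'mtx': array([[505.80360554,   0.        , 326.58081812],
       [  0.        , 505.80360554, 231.6447642 ],
       [  0.        ,   0.        ,   1.        ]]), 'dist': array([-0.08624908,  0.        ,  0.        ,  0.        ,  0.        ]), 'origin': array([ 1.10799513, -0.23516795,  1.06814718]), 'rotation': array([3.17566332e+01, 2.13928213e-02, 6.70674358e+01])}
{'mtx': array([[513.93507548,   0.        , 318.71499288],
       [  0.        , 513.93507548, 240.39229408],
       [  0.        ,   0.        ,   1.        ]]), 'dist': array([-0.1219609,  0.       ,  0.       ,  0.       ,  0.       ]), 'origin': array([ 0.35427457, -0.02047008,  0.97548593]), 'rotation': array([ 10.7870115 ,   0.48396576, -90.98638561])}
```

View pics/top0.png

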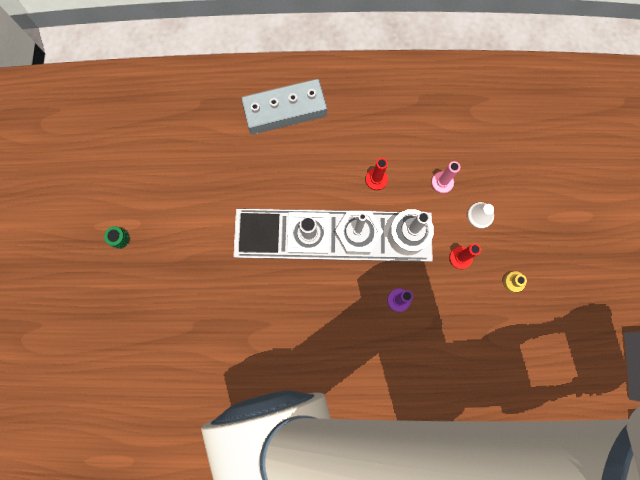

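View pics/scene0.png

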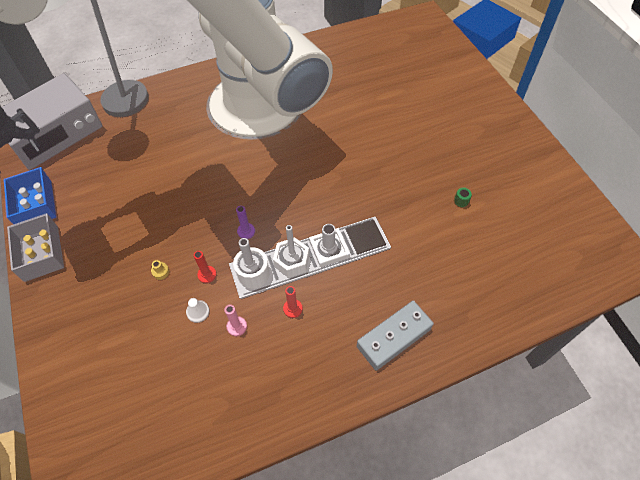

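```bash
cat > h.py <<'E'
import numpy as np,cv2
from scipy.spatial.transform import Rotation as Ro
from workcell import status, imaging, bot
F=np.diag([1,-1,-1.])
def cal(n):
    c=imaging.calibration(n); return c['mtx'],c['dist'],c['origin'],Ro.from_euler('xyz',c['rotation'],degrees=True).as_matrix()
def world(n,uv,z,c=None):
    K,d,o,R=c or cal(n)
    p=cv2.undistortPoints(np.array([[uv]],float),K,d)[0,0]
    r=R@F@np.array([p[0],p[1],1]); return o+r*(z-o[2])/r[2]
def pix(n,P,c=None):
    K,d,o,R=c or cal(n)
    P=(np.atleast_2d(P)-o)@R@F
    return cv2.projectPoints(P,np.zeros(3),np.zeros(3),K,d)[0][:,0]
E
python3 - <<'E'
import cv2
im=cv2.imread('pics/top0.png')
cv2.imwrite('pics/c1.png',cv2.resize(im[195:275,225:445],None,fx=3.6,fy=3.6,interpolation=cv2.INTER_CUBIC))
im=cv2.imread('pics/scene0.png')
cv2.imwrite('pics/c2.png',cv2.resize(im[200:310,225:400],None,fx=4.5,fy=4.5,interpolation=cv2.INTER_CUBIC))
E
```

```text
(no output)
```

View pics/c1.png

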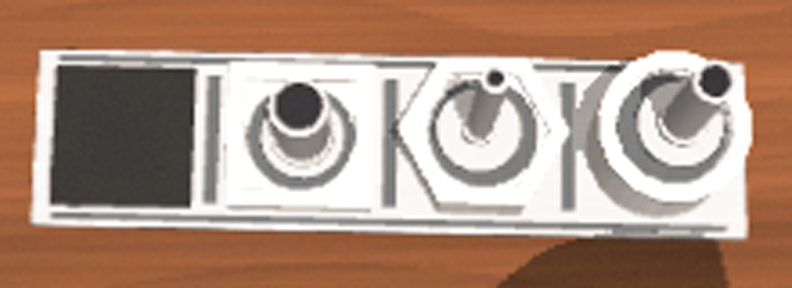

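View pics/c2.png

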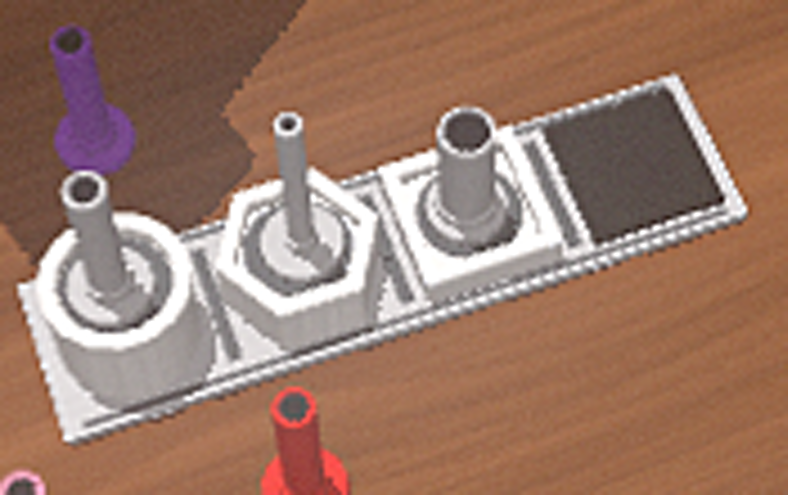

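The top crop shows the pad centre near (121,136), the short tube's top in the square holder at (299,104), the long tube's in the hexagon at (495,77) and the medium steel tube's in the round holder at (714,82). The coloured tubes outside the stand, at top-view pixels (377,175), (445,178), (463,255) and (400,299), are look-alikes. Only the steel tube in the round holder fits medium_tube.

Run:
```python
from h import *
T=lambda u,v:((u+.5)/3.6-.5+225,(v+.5)/3.6-.5+195)
S=lambda u,v:((u+.5)/4.5-.5+225,(v+.5)/4.5-.5+200)
np.set_printoptions(precision=4,suppress=True)
print('pad top',np.mean([world('top',T(*p),.014) for p in[(52,65),(196,66),(190,208),(48,205)]],0))
print('pad scene',np.mean([world('scene',S(*p),.014) for p in[(543,125),(668,84),(727,207),(597,243)]],0))
B=[world('top',T(*p),.008) for p in[(40,50),(747,62),(747,238),(32,224)]]
print('plate',B,np.mean(B,0),np.linalg.norm(B[0]-B[1]),np.linalg.norm(B[0]-B[3]))
for n,t,s,z in(('short',(299,104),(467,131),.098),('long',(495,77),(288,124),.158),('med',(714,82),(85,189),.158)):
    print(n,world('top',T(*t),z),world('scene',S(*s),z))
# rims
print('rim low',world('top',T(301,136),.026),'mid',world('top',T(482,132),.046),'tall',world('top',T(676,130),.066))
print('others',world('top',(399,302),0),world('top',(460,260),0),world('top',(377,182),0))
s=status.read_state();print(Ro.from_euler('xyz',s['eef_rot'],degrees=True).as_matrix())
```

```text
pad top [0.5556 0.0999 0.014 ]
pad scene [0.5553 0.1011 0.014 ]
plate [array([0.605 , 0.1451, 0.008 ]), array([ 0.5911, -0.2371,  0.008 ]), array([ 0.4951, -0.2314,  0.008 ]), array([0.5097, 0.1481, 0.008 ])] [ 0.5502 -0.0438  0.008 ] 0.3825075500131248 0.09533042114699808
short [0.552  0.0028 0.098 ] [0.5492 0.0053 0.098 ]
long [ 0.5493 -0.0879  0.158 ] [ 0.5472 -0.086   0.158 ]
med [ 0.5452 -0.1878  0.158 ] [ 0.5438 -0.1859  0.158 ]
rim low [0.551  0.0039 0.026 ] mid [ 0.5472 -0.0895  0.046 ] tall [ 0.5423 -0.1859  0.066 ]
others [ 0.4185 -0.1655  0.    ] [ 0.4966 -0.2877  0.    ] [ 0.6557 -0.1328  0.    ]
[[-0.9445 -0.0002  0.3285]
 [-0.3285  0.001  -0.9445]
 [-0.0001 -1.     -0.0011]]
```

```bash
cat > go.py <<'E'
import sys
from h import *
np.set_printoptions(precision=4,suppress=True)
s=status.read_state();R=Ro.from_euler('xyz',s['eef_rot'],degrees=True).as_matrix()
print('t',round(s['time'],2),'tcp',s['tool_pos'],'F',s['contact_force'],'w',round(s['gripper_width'],4),'q',s['q'].round(1))
W=Ro.from_euler('z',-2.1,degrees=True).as_matrix()@np.array([[0,0,1],[-1,0,0],[0,-1,0]])
print('turn needed',Ro.from_matrix(R.T@W).as_rotvec(degrees=True))
if len(sys.argv)>3: print('travel cm',R.T@(np.array(sys.argv[1:4],float)-s['tool_pos'])*100)
E
python3 -m creep '[{"travel":[0,0,0],"dr":[0,-8.58,0]},{"travel":[0,0,0],"dr":[0,-8.58,0]},{"travel":[0,0,0],"dr":[0,-8.58,0]},{"travel":[0,0,0],"dr":[0,-8.58,0]},{"travel":[0,0,0],"dr":[0,-8.58,0]}]' 1 40
python3 -m creep '[{"travel":[0,0,0],"dr":[0,-8.58,0]},{"travel":[0,0,0],"dr":[0,-8.58,0]},{"travel":[0,0,0],"dr":[0,-8.58,0]},{"travel":[0,0,0],"dr":[0,0,0]}]'
python3 go.py .5505 .004 .25
```

```text
time: 0.6
tool_pos: [0.205, -0.589, 0.2509]
eef_rot: [-90.2, 0.2, -117.5]
contact_force: [-0.7, 0.2, 0.6]
gripper_width: 0.0854
time: 1.0
tool_pos: [0.2048, -0.5881, 0.2495]
eef_rot: [-90.1, 0.4, -91.6]
contact_force: [0.2, -0.4, 0.4]
gripper_width: 0.0852
t 1.0 tcp [ 0.2048 -0.5881  0.2495] F [ 0.2002 -0.3749  0.4187] w 0.0852 q [-76.3  28.5  77.3   0.   74.6 -74.7]
turn needed [ 0.1201  0.5398 -0.4333]
travel cm [-60.1306   0.336   32.9419]
```

```bash
python3 -m creep '[{"travel":[-4,-0.3,2.2],"dr":[0,0,0]},{"travel":[-4,-0.3,2.2],"dr":[0,0,0]},{"travel":[-4,-0.3,2.2],"dr":[0,0,0]},{"travel":[-4,-0.3,2.2],"dr":[0,0,0]},{"travel":[-4,-0.3,2.2],"dr":[0,0,0]}]' >/dev/null
python3 -m creep '[{"travel":[-4,-0.3,2.2],"dr":[0,0,0]},{"travel":[-4,-0.3,2.2],"dr":[0,0,0]},{"travel":[-4,-0.3,2.2],"dr":[0,0,0]},{"travel":[-4,-0.3,2.2],"dr":[0,0,0]},{"travel":[-4,-0.3,2.2],"dr":[0,0,0]}]'
python3 go.py .5505 .004 .26
```

```text
time: 2.0
tool_pos: [0.4496, -0.1899, 0.281]
eef_rot: [-90.2, 0.4, -95.1]
contact_force: [1.2, -2.0, -0.4]
gripper_width: 0.0855
t 2.0 tcp [ 0.4496 -0.1899  0.281 ] F [ 1.2103 -1.9775 -0.4181] w 0.0855 q [-30.1  15.7  93.4   0.3  71.3 -25.2]
turn needed [ 0.1657 -2.9823 -0.4485]
travel cm [-20.1944   2.2293   8.3383]
```

```bash
python3 -m creep '[{"travel":[-4,0,1.7],"dr":[0,-1,0]},{"travel":[-4,0,1.7],"dr":[0,-1,0]},{"travel":[-4,0,1.7],"dr":[0.1,-1,-0.2]},{"travel":[-4,0,1.7],"dr":[0,0,-0.2]},{"travel":[-4,0,1.7],"dr":[0,0,0]}]' >/dev/null
python3 -m creep '[{"travel":[0,0,0],"dr":[0,0,0]}]'
python3 go.py .5505 .004 .23
python3 - <<'E'
from h import *
c=cal('wrist');cv2.imwrite('pics/w1.png',imaging.camera('wrist'));print(c)
E
```

```text
time: 2.6
tool_pos: [0.5528, 0.0174, 0.2823]
eef_rot: [-89.9, 0.1, -93.6]
contact_force: [-0.1, -0.6, -0.5]
gripper_width: 0.0853
t 2.6 tcp [0.5528 0.0174 0.2823] F [-0.0791 -0.6355 -0.5217] w 0.0853 q [-4.4 20.8 85.1  0.1 74.  -0.9]
turn needed [-0.0542 -1.465  -0.0635]
travel cm [ 1.3533  5.2281 -0.1472]
(array([[394.37925261,   0.        , 321.07294953],
       [  0.        , 394.37925261, 243.99578808],
       [  0.        ,   0.        ,   1.        ]]), array([0.00030596, 0.        , 0.        , 0.        , 0.        ]), array([0.55713413, 0.09185549, 0.40329526]), array([[ 0.99797433,  0.06120092,  0.01736925],
       [-0.06360425,  0.95418655,  0.29237396],
       [ 0.00132005, -0.29288647,  0.95614631]]))
```

View pics/w1.png

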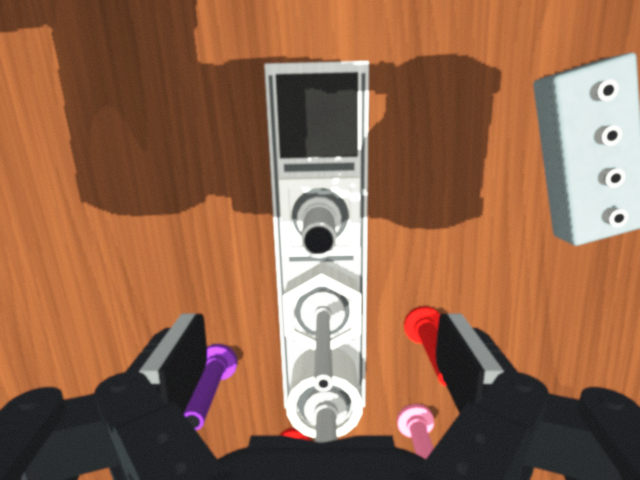

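The wrist view shows the short tube's top at (318,239), the long tube's at (322,383), the pad corners near (276,75) and (357,156), and pocket rings around (320,214) and (321,311).

Run:
```python
from h import *
np.set_printoptions(precision=4,suppress=True)
for n,p,z in(('short',(318,239),.098),('long',(322,383),.158),('pad',(318,115),.014),('lowrim',(320,214),.026),('midrim',(321,311),.046),('tallrim',(325,404),.066)): print(n,world('wrist',p,z))
im=cv2.imread('pics/w1.png');cv2.imwrite('pics/w1c.png',cv2.resize(im[55:445,255:385],None,fx=2,fy=1.5*1,interpolation=cv2.INTER_CUBIC))
```

```text
short [0.5483 0.001  0.098 ]
long [ 0.5456 -0.0908  0.158 ]
pad [0.5541 0.0974 0.014 ]
lowrim [0.5501 0.0053 0.026 ]
midrim [ 0.545  -0.0892  0.046 ]
tallrim [ 0.543 -0.184  0.066]
```

```bash
python3 -m creep '[{"travel":[1.4,2,-0.2],"dr":[0,-1.5,0]},{"travel":[0,3,0],"dr":[0,0,0]},{"travel":[0,3,0],"dr":[0,0,0]},{"travel":[0,3,0],"dr":[0,0,0]},{"travel":[0,0,0],"dr":[0,0,0]}]' >/dev/null
python3 go.py .5500 .0035 .075
```

```text
t 3.15 tcp [ 0.548  -0.0019  0.1697] F [-0.3381 -0.151   0.4015] w 0.0854 q [-6.4 27.8 93.7 -0.1 58.4 -3.3]
turn needed [-0.1014 -1.0172  0.0495]
travel cm [-0.5596  9.4746  0.1547]
```

```bash
python3 -m creep '[{"travel":[-0.5,3,0.1],"dr":[0,-1,0]},{"travel":[0,3,0],"dr":[0,0,0]},{"travel":[0,0,0],"dr":[0,0,0]}]' >/dev/null
python3 go.py .5500 .0035 .075
```

```text
t 3.45 tcp [0.5506 0.0007 0.1119] F [-0.141   0.1586  1.4179] w 0.0852 q [-6.1 32.6 96.5 -0.1 50.6 -3.4]
turn needed [-0.277  -0.5066  0.085 ]
travel cm [-0.2821  3.6866 -0.0938]
```

```bash
python3 -m creep '[{"travel":[-0.3,2,-0.1],"dr":[-0.3,-0.5,0]},{"travel":[0,1.5,0],"dr":[0,0,0]},{"travel":[0,0,0],"dr":[0,0,0]}]' >/dev/null
python3 go.py .5500 .0035 .075
python3 -m creep '[{"travel":[0,0,0],"dr":[0,0,0]},{"travel":[0,0,0],"dr":[0,0,0]},{"travel":[0,0,0],"dr":[0,0,0]},{"travel":[0,0,0],"dr":[0,0,0]},{"travel":[0,0,0],"dr":[0,0,0]}]' 0 50
python3 -m creep '[{"travel":[0,0,0],"dr":[0,0,0]},{"travel":[0,0,0],"dr":[0,0,0]},{"travel":[0,0,0],"dr":[0,0,0]}]'
python3 go.py .5500 .0035 .075
```

```text
t 3.75 tcp [0.5524 0.002  0.082 ] F [-0.9095 -0.1233 -0.3657] w 0.0854 q [-5.9 35.4 97.4 -0.1 47.  -3.4]
turn needed [-0.2484 -0.3278  0.1157]
travel cm [-0.1372  0.7022 -0.2525]
time: 4.25
tool_pos: [0.5547, 0.0011, 0.0881]
eef_rot: [-89.4, -0.1, -92.6]
contact_force: [-0.1, -0.2, -2.2]
gripper_width: 0.0287
time: 4.55
tool_pos: [0.5545, 0.0012, 0.088]
eef_rot: [-89.4, -0.1, -92.6]
contact_force: [0.1, 0.2, -2.6]
gripper_width: 0.029
t 4.55 tcp [0.5545 0.0012 0.088 ] F [ 0.1122  0.2029 -2.5625] w 0.029 q [-6.  34.9 97.1 -0.1 47.4 -3.3]
turn needed [-0.5668 -0.4768  0.141 ]
travel cm [-0.2122  1.2985 -0.4718]
```

```bash
python3 -m creep '[{"travel":[0,-1.5,0],"dr":[0,0,0]},{"travel":[0,-1.5,0],"dr":[0,0,0]},{"travel":[0,-1,0],"dr":[0,0,0]},{"travel":[0,0,0],"dr":[-0.5,-0.4,0]},{"travel":[0,0,0],"dr":[0,0,0]}]' >/dev/null
python3 go.py .555 .097 .13
```

```text
t 5.05 tcp [0.5533 0.0015 0.1282] F [-0.4286  0.1151 -1.6792] w 0.0288 q [-6.  31.6 95.  -0.2 53.5 -3.7]
turn needed [ 0.1165 -0.0339  0.1313]
travel cm [-9.5513 -0.2044 -0.1886]
```

```bash
python3 -m creep '[{"travel":[-2,0,0],"dr":[0,0,0]},{"travel":[-2,0,0],"dr":[0,0,0]},{"travel":[-2,0,0],"dr":[0,0,0]},{"travel":[-2,0,0],"dr":[0,0,0]},{"travel":[0,0,0],"dr":[0,0,0]}]' >/dev/null
python3 go.py .555 .097 .084
```

```text
t 5.55 tcp [0.5556 0.0834 0.1246] F [ 0.2791 -0.5157 -2.9442] w 0.0287 q [ 2.5 32.5 93.8 -0.1 54.1  4.8]
turn needed [ 0.3401 -0.1303  0.1459]
travel cm [-1.3631  4.0561 -0.0854]
```

```bash
python3 -m creep '[{"travel":[-1.3,0.5,-0.1],"dr":[0.3,0,0.1]},{"travel":[0,1,0],"dr":[0,0,0]},{"travel":[0,1,0],"dr":[0,0,0]},{"travel":[0,0.5,0],"dr":[0,0,0]},{"travel":[0,0,0],"dr":[0,0,0]}]' >/dev/null
python3 go.py .555 .097 .084
```

```text
t 6.05 tcp [0.5539 0.0962 0.09  ] F [ 0.3513  0.3402 -2.4503] w 0.0286 q [ 3.8 35.4 95.3 -0.1 49.5  6.1]
turn needed [ 0.1976 -0.1388  0.0772]
travel cm [-0.0842  0.6014  0.1077]
```

```bash
python3 -m creep '[{"travel":[-0.1,0.3,0.1],"dr":[0.2,0,0]},{"travel":[0,0.1,0],"dr":[0,0,0]},{"travel":[0,0,0],"dr":[0,0,0]}]' 
python3 -m creep '[{"travel":[0,0.1,0],"dr":[0,0,0]},{"travel":[0,0,0],"dr":[0,0,0]}]'
python3 go.py .555 .097 .084
python3 - <<'E'
from h import *
im=imaging.camera('scene');cv2.imwrite('pics/s2.png',cv2.resize(im[180:300,270:430],None,fx=4.5,fy=4.5,interpolation=cv2.INTER_CUBIC))
E
```

```text
time: 6.35
tool_pos: [0.5552, 0.0965, 0.0856]
eef_rot: [-90.0, -0.1, -92.3]
contact_force: [0.2, -0.0, -2.8]
gripper_width: 0.0293
time: 6.55
tool_pos: [0.5556, 0.0964, 0.085]
eef_rot: [-89.9, -0.1, -92.3]
contact_force: [0.2, 0.8, -1.9]
gripper_width: 0.0287
t 6.55 tcp [0.5556 0.0964 0.085 ] F [ 0.205   0.778  -1.8839] w 0.0287 q [ 3.8 35.8 95.4 -0.1 48.7  6.2]
turn needed [-0.0686 -0.2026  0.0773]
travel cm [-0.0555  0.101  -0.0591]
```

View pics/s2.png

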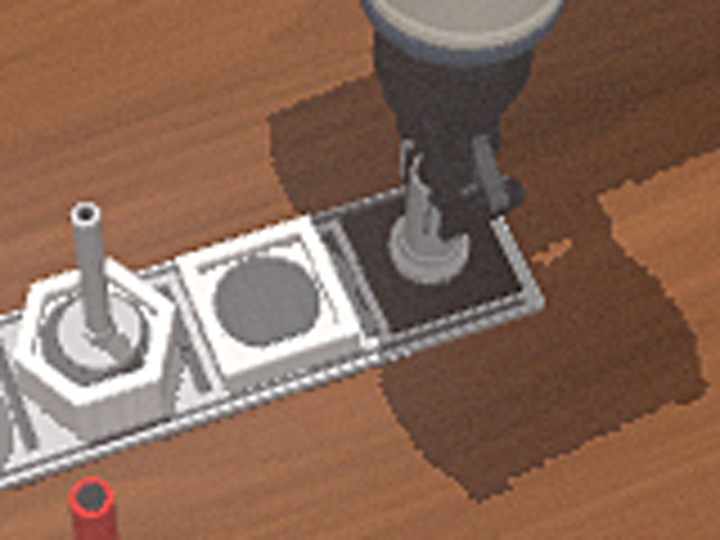

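The short tube is upright over the pad, its foot at about (429,255), and very near touchdown. I'll press down gently and watch the force.

```bash
python3 -m creep '[{"travel":[0,0.2,0],"dr":[0,0,0]},{"travel":[0,0,0],"dr":[0,0,0]}]'
python3 -m creep '[{"travel":[0,0.2,0],"dr":[0,0,0]},{"travel":[0,0,0],"dr":[0,0,0]}]'
```

```text
time: 6.8
tool_pos: [0.5558, 0.0964, 0.0835]
eef_rot: [-89.9, -0.1, -92.3]
contact_force: [-0.1, 0.8, -2.1]
gripper_width: 0.0287
time: 7.0
tool_pos: [0.556, 0.0965, 0.0835]
eef_rot: [-89.8, -0.1, -92.3]
contact_force: [0.0, 0.0, -3.0]
gripper_width: 0.0289
```

```bash
python3 -m creep '[{"travel":[0,0.2,0],"dr":[0,0,0]},{"travel":[0,0.1,0],"dr":[0,0,0]}]'
python3 -m creep '[{"travel":[0,0.2,0],"dr":[0,0,0]},{"travel":[0,0.1,0],"dr":[0,0,0]}]'
```

```text
time: 7.2
tool_pos: [0.5561, 0.0966, 0.0831]
eef_rot: [-89.7, -0.1, -92.3]
contact_force: [-7.8, -0.0, 21.4]
gripper_width: 0.0286
time: 7.4
tool_pos: [0.5561, 0.0966, 0.0831]
eef_rot: [-89.6, -0.1, -92.3]
contact_force: [-4.6, -0.7, 12.9]
gripper_width: 0.0286
```

```bash
python3 -m creep '[{"travel":[0,0,0],"dr":[0,0,0]},{"travel":[0,0,0],"dr":[0,0,0]},{"travel":[0,0,0],"dr":[0,0,0]},{"travel":[0,0,0],"dr":[0,0,0]},{"travel":[0,0,0],"dr":[0,0,0]}]' 1
python3 -m creep '[{"travel":[0,-3,0],"dr":[0,0,0]},{"travel":[0,-4,0],"dr":[0,0,0]},{"travel":[0,-4,0],"dr":[0,0,0]},{"travel":[0,-3,0],"dr":[0,0,0]},{"travel":[0,0,0],"dr":[0,0,0]}]'
python3 go.py .5475 -.088 .25
python3 - <<'E'
from h import *
c=cal('wrist');im=imaging.camera('wrist');cv2.imwrite('pics/w2.png',im)
E
```

```text
time: 7.9
tool_pos: [0.5566, 0.0967, 0.0831]
eef_rot: [-89.5, -0.0, -92.3]
contact_force: [-0.6, -0.0, -1.2]
gripper_width: 0.0858
time: 8.4
tool_pos: [0.5548, 0.0967, 0.2266]
eef_rot: [-89.7, -0.1, -92.3]
contact_force: [0.3, -0.7, -0.1]
gripper_width: 0.0855
t 8.4 tcp [0.5548 0.0967 0.2266] F [ 0.3305 -0.6862 -0.1334] w 0.0855 q [ 3.9 24.8 88.1 -0.1 66.8  6.2]
turn needed [-0.2547 -0.17    0.0692]
travel cm [18.4922 -2.3215  0.0103]
```

View pics/w2.png

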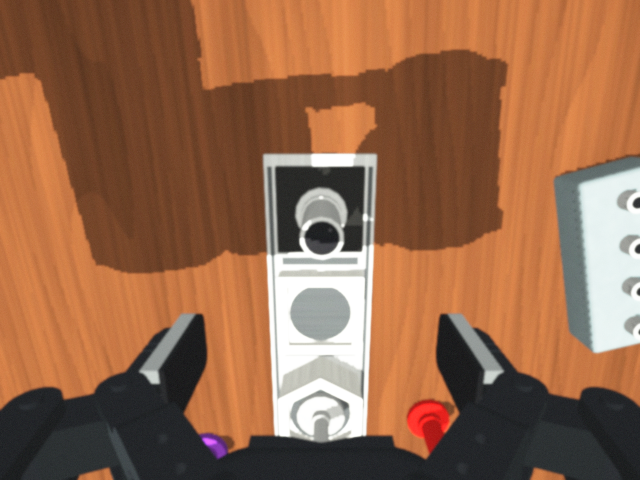

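The short tube stands on the pad, foot (321,211) against a pad centre of about (320,209). The low pocket floor is at (320,313).

```bash
python3 -c "
from h import *
print(world('wrist',(320,313),.018),world('wrist',(321,239),.094),world('wrist',(320,209),.014))"
python3 -m creep '[{"travel":[4,-0.5,0],"dr":[0,0,0]},{"travel":[4,-0.5,0],"dr":[0,0,0]},{"travel":[4,-0.2,0],"dr":[0,0,0]},{"travel":[4,0,0],"dr":[0,0,0]},{"travel":[0,0,0],"dr":[0,0,0]}]' >/dev/null
python3 go.py .5475 -.088 .25
```

```text
[0.54968671 0.00409213 0.018     ] [0.55424578 0.09733654 0.094     ] [0.55372731 0.10053243 0.014     ]
t 8.95 tcp [ 0.5459 -0.0673  0.232 ] F [-0.3158  1.3047 -0.6241] w 0.0854 q [-13.2  23.7  89.2  -0.1  67.3 -11.1]
turn needed [0.2112 0.0527 0.0413]
travel cm [ 2.0664 -1.8018  0.2283]
```

```bash
python3 -m creep '[{"travel":[2,0,0.2],"dr":[0,0,0]},{"travel":[0,0,0],"dr":[0.2,0,0]},{"travel":[0,0,0],"dr":[0,0,0]}]' >/dev/null
python3 go.py .5475 -.0885 .125
python3 - <<'E'
from h import *
c=cal('wrist');im=imaging.camera('wrist')
print(pix('wrist',[[.5475,-.088,.158],[.547,-.0905,.038],[.544,-.187,.158],[.544,-.1857,.058]],c))
cv2.imwrite('pics/w3.png',im[100:,150:500])
E
```

```text
t 9.25 tcp [ 0.5456 -0.088   0.2284] F [-0.2265  0.0728 -0.5495] w 0.0853 q [-15.3  24.1  89.   -0.   67.2 -13.1]
turn needed [ 0.3079 -0.0927 -0.0616]
travel cm [ 0.0531 10.3384  0.2426]
[[325.71328059 273.32174872]
 [324.28110064 222.43218097]
 [325.85508648 429.43564739]
 [325.00457935 339.1693813 ]]
```

View pics/w3.png

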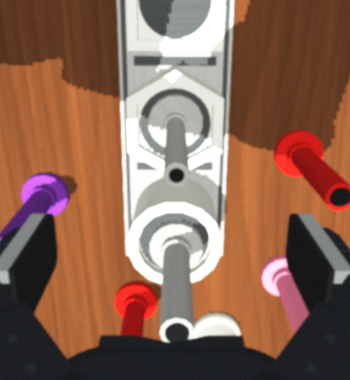

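The long tube's top is at (326,274) and the medium's at (327,430), both within 1 px of prediction. I'll descend.

```bash
python3 -m creep '[{"travel":[0,2.5,0.2],"dr":[0.3,0,0]},{"travel":[0,2.5,0],"dr":[0,0,0]},{"travel":[0,2.5,0],"dr":[0,0,0]},{"travel":[0,0,0],"dr":[0,0,0]}]' >/dev/null
python3 go.py .5475 -.0885 .125
```

```text
t 9.7 tcp [ 0.5478 -0.0843  0.1508] F [-0.3418  0.457   0.3716] w 0.0852 q [-15.   29.7  93.8   0.1  56.4 -13. ]
turn needed [-0.0148  0.1179 -0.0771]
travel cm [ 0.4202  2.5746 -0.0139]
```

```bash
python3 -m creep '[{"travel":[0.4,1.5,0],"dr":[0,0,0]},{"travel":[0,1,0],"dr":[0,0,0]},{"travel":[0,0,0],"dr":[0,0,0]}]' >/dev/null
python3 go.py .5475 -.0885 .125
python3 -m creep '[{"travel":[0,0,0],"dr":[0,0,0]},{"travel":[0,0,0],"dr":[0,0,0]},{"travel":[0,0,0],"dr":[0,0,0]},{"travel":[0,0,0],"dr":[0,0,0]},{"travel":[0,0,0],"dr":[0,0,0]}]' 0 50
python3 -m creep '[{"travel":[0,0,0],"dr":[0,0,0]},{"travel":[0,0,0],"dr":[0,0,0]},{"travel":[0,0,0],"dr":[0,0,0]}]' >/dev/null
python3 go.py .5475 -.0885 .125
```

```text
t 10.0 tcp [ 0.5483 -0.0865  0.1266] F [-0.3822 -0.0466  0.4917] w 0.0851 q [-15.2  31.7  95.    0.1  53.3 -13.4]
turn needed [-0.0371  0.2404 -0.0864]
travel cm [ 0.2018  0.1586 -0.0758]
time: 10.5
tool_pos: [0.5498, -0.0861, 0.1297]
eef_rot: [-89.7, 0.0, -91.8]
contact_force: [3.7, 0.4, -3.9]
gripper_width: 0.0128
t 10.8 tcp [ 0.5496 -0.0861  0.1297] F [-0.4795  0.3757 -1.3666] w 0.013 q [-15.1  31.5  94.8   0.1  53.5 -13.4]
turn needed [-0.2383  0.267  -0.0442]
travel cm [ 0.2448  0.4688 -0.2009]
```

```bash
python3 -m creep '[{"travel":[0,-1.5,0],"dr":[-0.2,0,0]},{"travel":[0,-1.5,0],"dr":[0,0.2,0]},{"travel":[0,0,0],"dr":[0,0,0]}]' >/dev/null
python3 go.py .5503 .0066 .158
```

```text
t 11.1 tcp [ 0.5489 -0.0861  0.1597] F [ 0.0555  0.2273 -1.3886] w 0.0126 q [-15.1  29.1  93.1   0.1  57.9 -13.1]
turn needed [ 0.08    0.0542 -0.0697]
travel cm [-9.2646  0.1846 -0.1934]
```

```bash
python3 -m creep '[{"travel":[-2,0,0],"dr":[0,0,0]},{"travel":[-2,0,0],"dr":[0,0,0]},{"travel":[-2,0,0],"dr":[0,0,0]},{"travel":[-2,0,0],"dr":[0,0,0]},{"travel":[0,0,0],"dr":[0,0,0]}]' >/dev/null
python3 go.py .5503 .0066 .110
```

```text
t 11.6 tcp [ 0.5512 -0.0041  0.1569] F [-0.6993 -0.2902 -1.6353] w 0.0124 q [-6.7 29.1 93.8  0.1 57.2 -4.6]
turn needed [ 0.1486 -0.0364 -0.0739]
travel cm [-1.0564  4.6946 -0.1156]
```

```bash
python3 -m creep '[{"travel":[-1.1,0,-0.1],"dr":[0.1,0,0]},{"travel":[0,1,0],"dr":[0,0,0]},{"travel":[0,1,0],"dr":[0,0,0]},{"travel":[0,0,0],"dr":[0,0,0]}]' >/dev/null
python3 go.py .5503 .0066 .110
```

```text
t 12.0 tcp [0.5499 0.0073 0.1339] F [ 0.6666  0.2103 -1.6718] w 0.0131 q [-5.5 30.9 95.2  0.1 54.  -3.4]
turn needed [ 0.122  -0.029  -0.0618]
travel cm [0.0682 2.3921 0.0503]
```

```bash
python3 -m creep '[{"travel":[0.1,1,0],"dr":[0.1,0,0]},{"travel":[0,0.6,0],"dr":[0,0,0]},{"travel":[0,0,0],"dr":[0,0,0]}]'
python3 -m creep '[{"travel":[0,0.2,0],"dr":[0,0,0]},{"travel":[0,0.1,0],"dr":[0,0,0]},{"travel":[0,0,0],"dr":[0,0,0]}]' 
python3 go.py .5503 .0066 .110
```

```text
time: 12.3
tool_pos: [0.5496, 0.0053, 0.1159]
eef_rot: [-90.1, 0.1, -92.2]
contact_force: [0.5, 0.2, -2.8]
gripper_width: 0.0129
time: 12.6
tool_pos: [0.5498, 0.005, 0.1127]
eef_rot: [-90.1, 0.1, -92.2]
contact_force: [-0.1, -0.2, -1.7]
gripper_width: 0.0128
t 12.6 tcp [0.5498 0.005  0.1127] F [-0.1364 -0.2394 -1.656 ] w 0.0128 q [-5.7 32.6 96.3  0.1 51.1 -3.6]
turn needed [ 0.0517 -0.124  -0.0569]
travel cm [-0.1622  0.2745  0.0439]
```

```bash
python3 -m creep '[{"travel":[-0.1,0.2,0],"dr":[0,0,0]},{"travel":[0,0.1,0],"dr":[0,0,0]}]'
python3 -m creep '[{"travel":[0,0.2,0],"dr":[0,0,0]},{"travel":[0,0.1,0],"dr":[0,0,0]}]'
```

```text
time: 12.8
tool_pos: [0.5501, 0.0061, 0.11]
eef_rot: [-90.0, 0.1, -92.2]
contact_force: [-0.4, 0.2, -2.3]
gripper_width: 0.0124
time: 13.0
tool_pos: [0.5507, 0.0061, 0.1094]
eef_rot: [-89.9, 0.0, -92.2]
contact_force: [-8.5, -0.1, 22.4]
gripper_width: 0.0126
```

```bash
python3 -m creep '[{"travel":[0,0,0],"dr":[0,0,0]},{"travel":[0,0,0],"dr":[0,0,0]},{"travel":[0,0,0],"dr":[0,0,0]},{"travel":[0,0,0],"dr":[0,0,0]},{"travel":[0,0,0],"dr":[0,0,0]}]' 1
python3 -m creep '[{"travel":[0,-3,0],"dr":[0,0,0]},{"travel":[0,-4,0],"dr":[0,0,0]},{"travel":[0,-4,0],"dr":[0,0,0]},{"travel":[0,-1,0],"dr":[0,0,0]},{"travel":[0,0,0],"dr":[0,0,0]}]' >/dev/null
python3 go.py .544 -.187 .23
python3 - <<'E'
from h import *
c=cal('wrist');im=imaging.camera('wrist')
print(pix('wrist',[[.5503,.0042,.138],[.5503,.0042,.018]],c))
cv2.imwrite('pics/w4.png',im[100:,150:500])
E
```

```text
time: 13.5
tool_pos: [0.5512, 0.0062, 0.1101]
eef_rot: [-89.8, 0.0, -92.2]
contact_force: [-0.5, 0.4, 0.9]
gripper_width: 0.084
t 14.0 tcp [0.5501 0.0061 0.2328] F [ 0.6314 -0.5702 -0.3644] w 0.0859 q [-5.6 23.5 89.3  0.  67.2 -3.4]
turn needed [-0.0337 -0.0944 -0.0407]
travel cm [19.3221  0.2703  0.1331]
[[321.82385722 261.12938495]
 [321.42939837 215.01130285]]
```

View pics/w4.png

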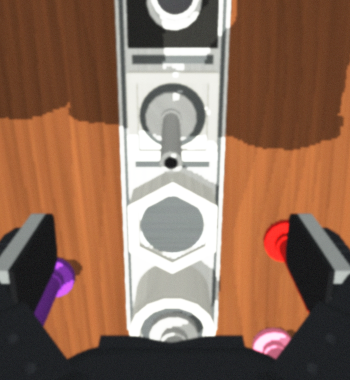

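The long tube stands in the low holder, with its top at (321,262) against (321.8,261) predicted. Next is the medium tube.

```bash
python3 -c "
from h import *
print(world('wrist',(322,324),.038))"
python3 -m creep '[{"travel":[4,0,0],"dr":[0,0,0]},{"travel":[4,0,0],"dr":[0,0,0]},{"travel":[4,0,0],"dr":[0,0,0]},{"travel":[4,0,0],"dr":[0,0,0]},{"travel":[0,0,0],"dr":[0,0,0]}]' >/dev/null
python3 -m creep '[{"travel":[2,0,0],"dr":[0,0,0]},{"travel":[0,0,0],"dr":[0,0,0]}]' >/dev/null
python3 go.py .544 -.187 .125
python3 - <<'E'
from h import *
c=cal('wrist');im=imaging.camera('wrist')
print(pix('wrist',[[.544,-.187,.158],[.544,-.1857,.058]],c))
cv2.imwrite('pics/w5.png',im[100:,150:500])
E
```

```text
[ 0.546774   -0.09036898  0.038     ]
t 14.75 tcp [ 0.5392 -0.1785  0.2202] F [-0.6017  0.6762  0.586 ] w 0.0854 q [-24.3  26.1  87.   -0.   67.7 -22.3]
turn needed [ 0.7819  0.0199 -0.3188]
travel cm [0.8872 9.5068 0.6362]
[[333.15060775 295.36103554]
 [330.95024868 238.4743296 ]]
```

View pics/w5.png

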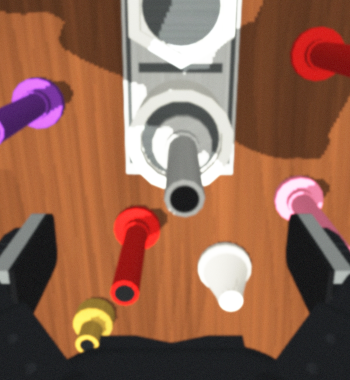

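The steel medium tube's top is at (334,297), against (333,295) predicted, and the coloured look-alikes and the nozzle are clear of the finger paths. I'll descend.

```bash
python3 -m creep '[{"travel":[0.9,1,0.6],"dr":[0.8,0,-0.3]},{"travel":[0,2.5,0],"dr":[0,0,0]},{"travel":[0,2.5,0],"dr":[0,0,0]},{"travel":[0,1.5,0],"dr":[0,0,0]},{"travel":[0,0,0],"dr":[0,0,0]}]' >/dev/null
python3 go.py .544 -.187 .125
```

```text
t 15.3 tcp [ 0.5432 -0.1813  0.1383] F [ 0.7309 -0.7233 -0.1691] w 0.0853 q [-24.5  32.   91.6   0.1  56.8 -22.6]
turn needed [ 0.2841  0.1485 -0.2523]
travel cm [0.5707 1.3277 0.1082]
```

```bash
python3 -m creep '[{"travel":[0.6,1,0.1],"dr":[0.3,0,-0.2]},{"travel":[0,0.4,0],"dr":[0,0,0]},{"travel":[0,0,0],"dr":[0,0,0]}]' >/dev/null
python3 go.py .544 -.187 .125
python3 -m creep '[{"travel":[0,0,0],"dr":[0,0,0]},{"travel":[0,0,0],"dr":[0,0,0]},{"travel":[0,0,0],"dr":[0,0,0]},{"travel":[0,0,0],"dr":[0,0,0]},{"travel":[0,0,0],"dr":[0,0,0]}]' 0 50
python3 -m creep '[{"travel":[0,0,0],"dr":[0,0,0]},{"travel":[0,0,0],"dr":[0,0,0]},{"travel":[0,0,0],"dr":[0,0,0]}]' >/dev/null
python3 go.py .544 -.187 .125
```

```text
t 15.6 tcp [ 0.5442 -0.1865  0.1235] F [0.346  0.2695 0.4045] w 0.0852 q [-24.9  33.2  92.2   0.1  54.6 -23.1]
turn needed [-0.0252  0.2225 -0.0525]
travel cm [ 0.051  -0.1458 -0.0149]
time: 16.1
tool_pos: [0.5449, -0.1868, 0.1254]
eef_rot: [-89.8, -0.0, -91.9]
contact_force: [-0.0, -0.2, -1.9]
gripper_width: 0.02
t 16.4 tcp [ 0.5448 -0.1867  0.1253] F [-0.2354 -0.196   0.2674] w 0.0198 q [-24.9  33.1  92.1   0.1  54.6 -23. ]
turn needed [-0.1581  0.2118  0.0003]
travel cm [ 0.0311  0.0326 -0.0797]
```

```bash
python3 -m creep '[{"travel":[0,-1.5,0],"dr":[-0.2,0,0]},{"travel":[0,-1.5,0],"dr":[0,0.2,0]},{"travel":[0,-0.5,0],"dr":[0,0,0]},{"travel":[0,0,0],"dr":[0,0,0]}]' >/dev/null
python3 go.py .5472 -.0905 .155
python3 -m creep '[{"travel":[-2,0,0],"dr":[0,0,0]},{"travel":[-2,0,0],"dr":[0,0,0]},{"travel":[-2,0,0],"dr":[0,0,0]},{"travel":[-2,0,0],"dr":[0,0,0]},{"travel":[0,0,0],"dr":[0,0,0]}]' >/dev/null
python3 go.py .5472 -.0905 .1053
```

```text
t 16.8 tcp [ 0.5443 -0.1865  0.1604] F [-0.1499  0.6645 -1.9955] w 0.0201 q [-24.9  30.5  90.2  -0.   59.5 -22.7]
turn needed [ 0.1417  0.008  -0.0405]
travel cm [-9.6054  0.5498 -0.0609]
t 17.3 tcp [ 0.5463 -0.1043  0.1573] F [-0.7077 -0.1938 -2.4995] w 0.0195 q [-17.   29.4  93.    0.   57.8 -14.8]
turn needed [ 0.2806 -0.077  -0.0805]
travel cm [-1.3707  5.2023  0.0674]
```

```bash
python3 -m creep '[{"travel":[-1.3,0,0.1],"dr":[0.3,0,-0.1]},{"travel":[0,1,0],"dr":[0,0,0]},{"travel":[0,1,0],"dr":[0,0,0]},{"travel":[0,0.5,0],"dr":[0,0,0]},{"travel":[0,0,0],"dr":[0,0,0]}]' >/dev/null
python3 go.py .5472 -.0905 .1053
```

```text
t 17.8 tcp [ 0.5472 -0.0913  0.1284] F [-0.2651  0.2321 -2.87  ] w 0.0199 q [-15.6  31.6  94.8  -0.   53.6 -13.4]
turn needed [ 0.0708 -0.0808  0.0198]
travel cm [-0.0763  2.3145 -0.0003]
```

```bash
python3 -m creep '[{"travel":[-0.1,1,0],"dr":[0.1,0,0]},{"travel":[0,0.5,0],"dr":[0,0,0]},{"travel":[0,0,0],"dr":[0,0,0]}]'
python3 -m creep '[{"travel":[0,0.3,0],"dr":[0,0,0]},{"travel":[0,0.1,0],"dr":[0,0,0]}]' 
python3 go.py .5472 -.0905 .1053
```

```text
time: 18.1
tool_pos: [0.5472, -0.091, 0.1119]
eef_rot: [-90.0, -0.0, -92.2]
contact_force: [-0.3, -0.4, -1.6]
gripper_width: 0.0198
time: 18.3
tool_pos: [0.5473, -0.0911, 0.1077]
eef_rot: [-90.0, -0.0, -92.2]
contact_force: [0.2, -0.8, -1.5]
gripper_width: 0.0198
t 18.3 tcp [ 0.5473 -0.0911  0.1077] F [ 0.1946 -0.754  -1.4845] w 0.0198 q [-15.6  33.3  95.8  -0.   50.8 -13.3]
turn needed [-0.038  -0.1495  0.0244]
travel cm [-0.0605  0.2395 -0.0158]
```

```bash
python3 -m creep '[{"travel":[0,0.2,0],"dr":[0,0,0]},{"travel":[0,0.1,0],"dr":[0,0,0]}]'
python3 -m creep '[{"travel":[0,0.2,0],"dr":[0,0,0]},{"travel":[0,0.1,0],"dr":[0,0,0]}]'
```

```text
time: 18.5
tool_pos: [0.5475, -0.0912, 0.1052]
eef_rot: [-89.9, -0.0, -92.2]
contact_force: [-6.4, 0.3, 23.6]
gripper_width: 0.0196
time: 18.7
tool_pos: [0.5475, -0.0912, 0.1053]
eef_rot: [-89.8, -0.1, -92.2]
contact_force: [-5.1, 0.9, 9.3]
gripper_width: 0.0197
```

```bash
python3 -m creep '[{"travel":[0,0,0],"dr":[0,0,0]},{"travel":[0,0,0],"dr":[0,0,0]},{"travel":[0,0,0],"dr":[0,0,0]},{"travel":[0,0,0],"dr":[0,0,0]},{"travel":[0,0,0],"dr":[0,0,0]}]' 1
python3 -m creep '[{"travel":[0,-3,0],"dr":[0,0,0]},{"travel":[0,-4,0],"dr":[0,0,0]},{"travel":[0,-4,0],"dr":[0,0,0]},{"travel":[0,-1,0],"dr":[0,0,0]},{"travel":[0,0,0],"dr":[0,0,0]}]' >/dev/null
python3 go.py .5555 .0975 .23
python3 -m creep '[{"travel":[-4,0,0],"dr":[0,0,0]},{"travel":[-4,0,0],"dr":[0,0,0]},{"travel":[-4,0,0],"dr":[0,0,0]},{"travel":[-4,0,0],"dr":[0,0,0]},{"travel":[0,0,0],"dr":[0,0,0]}]' >/dev/null
python3 go.py .5555 .0975 .079
```

```text
time: 19.2
tool_pos: [0.5482, -0.0913, 0.1061]
eef_rot: [-89.7, -0.1, -92.2]
contact_force: [-0.3, 0.2, 0.6]
gripper_width: 0.0856
t 19.7 tcp [ 0.547  -0.091   0.2289] F [ 0.7208 -0.1481 -1.2444] w 0.0854 q [-15.6  24.1  89.   -0.   66.8 -13.4]
turn needed [-0.1026 -0.1297  0.0562]
travel cm [-18.8668  -0.1313   0.1155]
t 20.2 tcp [0.5521 0.0731 0.2225] F [ 0.4913 -1.1275 -0.2244] w 0.0855 q [ 1.4 24.8 88.9 -0.1 66.5  3.9]
turn needed [ 0.201  -0.3685  0.0724]
travel cm [-2.4754 14.3473  0.2808]
```

```bash
python3 -m creep '[{"travel":[-2.4,0,0.2],"dr":[0.2,-0.3,0]},{"travel":[0,3,0],"dr":[0,0,0]},{"travel":[0,3,0],"dr":[0,0,0]},{"travel":[0,3,0],"dr":[0,0,0]},{"travel":[0,0,0],"dr":[0,0,0]}]' >/dev/null
python3 go.py .5555 .0975 .079
python3 - <<'E'
from h import *
c=cal('wrist');im=imaging.camera('wrist')
print(pix('wrist',[[.5555,.0975,.094],[.5555,.0975,.014]],c))
cv2.imwrite('pics/w6.png',im[100:,150:500])
E
```

```text
t 20.7 tcp [0.553  0.0977 0.124 ] F [-0.5976 -0.3177  0.3992] w 0.0853 q [ 4.  32.5 93.9 -0.1 54.   6.1]
turn needed [0.3164 0.1046 0.1406]
travel cm [0.0046 4.4965 0.28  ]
[[327.95863594 308.44194049]
 [326.45028657 249.61219931]]
```

View pics/w6.png

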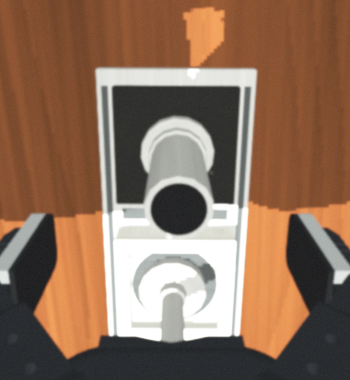

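The short tube's top is at (330,305), against (328,308) predicted, so the offset is about 1 mm. I'll grasp it.

```bash
python3 -m creep '[{"travel":[-0.1,2,0.3],"dr":[0.3,0,0.1]},{"travel":[0,1.5,0],"dr":[0,0,0]},{"travel":[0,0.6,0],"dr":[0,0,0]},{"travel":[0,0,0],"dr":[0,0,0]}]' >/dev/null
python3 go.py .5555 .0985 .079
python3 -m creep '[{"travel":[0,0,0],"dr":[0,0,0]},{"travel":[0,0,0],"dr":[0,0,0]},{"travel":[0,0,0],"dr":[0,0,0]},{"travel":[0,0,0],"dr":[0,0,0]},{"travel":[0,0,0],"dr":[0,0,0]}]' 0 50
python3 -m creep '[{"travel":[0,0,0],"dr":[0,0,0]},{"travel":[0,0,0],"dr":[0,0,0]},{"travel":[0,0,0],"dr":[0,0,0]}]' >/dev/null
python3 go.py .5555 .0985 .079
```

```text
t 21.15 tcp [0.5594 0.0976 0.0875] F [ 0.1784 -0.5527  0.3481] w 0.0851 q [ 3.9 35.7 95.  -0.1 48.9  6. ]
turn needed [-0.3515  0.0375  0.0108]
travel cm [-0.079   0.849  -0.3952]
time: 21.65
tool_pos: [0.5607, 0.0974, 0.0909]
eef_rot: [-89.4, 0.0, -92.1]
contact_force: [-0.4, 0.0, -1.5]
gripper_width: 0.029
t 21.95 tcp [0.5605 0.0975 0.0908] F [ 0.2173  0.2144 -2.6167] w 0.0292 q [ 3.9 35.4 94.9 -0.1 49.1  6. ]
turn needed [-0.5527  0.0334 -0.007 ]
travel cm [-0.084   1.1774 -0.5181]
```

```bash
python3 -m creep '[{"travel":[0,-2,0],"dr":[-0.5,0,0]},{"travel":[0,-3,0],"dr":[0,0,0]},{"travel":[0,-3,0],"dr":[0,0,0]},{"travel":[0,-3,0],"dr":[0,0,0]},{"travel":[0,-3,0],"dr":[0,0,0]}]' >/dev/null
python3 -m creep '[{"travel":[0,-2,0],"dr":[0,0,0]},{"travel":[0,0,0],"dr":[0,0,0]}]' >/dev/null
python3 go.py .544 -.1867 .25
```

```text
t 22.65 tcp [0.5591 0.0974 0.2553] F [ 0.2166 -0.3006 -3.2295] w 0.029 q [ 3.9 23.6 85.   0.  71.5  5.9]
turn needed [0.2162 0.0341 0.0194]
travel cm [28.4456  0.5432 -0.4856]
```

```bash
python3 -m creep '[{"travel":[3,0,0],"dr":[0,0,0]},{"travel":[3,0,0],"dr":[0,0,0]},{"travel":[3,0,0],"dr":[0,0,0]},{"travel":[3,0,0],"dr":[0,0,0]},{"travel":[3,0,0],"dr":[0,0,0]}]'
python3 go.py .544 -.1867 .25
```

```text
time: 23.15
tool_pos: [0.5519, -0.0537, 0.2501]
eef_rot: [-90.5, 0.1, -91.7]
contact_force: [0.2, -1.0, -2.3]
gripper_width: 0.0289
t 23.15 tcp [ 0.5519 -0.0537  0.2501] F [ 0.1507 -0.9711 -2.3497] w 0.0289 q [-11.7  23.   87.   -0.   70.4 -10. ]
turn needed [ 0.4699  0.3572 -0.0641]
travel cm [13.3229  0.0014 -0.3887]
```

```bash
python3 -m creep '[{"travel":[3,-0.2,0],"dr":[0.4,0,0]},{"travel":[3,-0.2,0],"dr":[0,0,0]},{"travel":[3,-0.2,0],"dr":[0,0,0]},{"travel":[2.5,0,0],"dr":[0,0,0]},{"travel":[0,0,0],"dr":[0,0,0]}]' >/dev/null
python3 go.py .544 -.1867 .135
```

```text
t 23.65 tcp [ 0.5451 -0.176   0.2487] F [ 0.2275  0.0917 -2.3929] w 0.0288 q [-23.8  24.6  84.6  -0.   71.4 -21.9]
turn needed [ 0.5231  0.1873 -0.1697]
travel cm [ 1.1107 11.3698  0.0303]
```

```bash
python3 -m creep '[{"travel":[1.1,0,0],"dr":[0.5,0.1,-0.1]},{"travel":[0,2,0],"dr":[0,0,0]},{"travel":[0,2,0],"dr":[0,0,0]},{"travel":[0,1.5,0],"dr":[0,0,0]},{"travel":[0,0,0],"dr":[0,0,0]}]' >/dev/null
python3 go.py .544 -.1867 .135
```

```text
t 24.15 tcp [ 0.5434 -0.1869  0.1884] F [ 0.7163 -0.5033 -1.9746] w 0.0285 q [-25.   28.4  88.7   0.1  63.1 -23. ]
turn needed [ 0.1027  0.1087 -0.1371]
travel cm [-0.0085  5.3373  0.0701]
```

```bash
python3 -m creep '[{"travel":[0,1.5,0.1],"dr":[0.1,0.1,-0.1]},{"travel":[0,1.5,0],"dr":[0,0,0]},{"travel":[0,0.6,0],"dr":[0,0,0]},{"travel":[0,0,0],"dr":[0,0,0]}]'
python3 go.py .544 -.1867 .135
```

```text
time: 24.55
tool_pos: [0.545, -0.1862, 0.1524]
eef_rot: [-89.9, 0.0, -92.0]
contact_force: [0.1, -1.2, -3.2]
gripper_width: 0.0289
t 24.55 tcp [ 0.545  -0.1862  0.1524] F [ 0.1472 -1.1719 -3.2049] w 0.0289 q [-24.8  31.   90.7   0.   58.2 -22.9]
turn needed [-0.0798  0.1154 -0.0112]
travel cm [ 0.0511  1.7424 -0.1007]
```

```bash
python3 -m creep '[{"travel":[0,0.8,-0.1],"dr":[0,0,0]},{"travel":[0,0.4,0],"dr":[0,0,0]},{"travel":[0,0,0],"dr":[0,0,0]}]'
python3 -m creep '[{"travel":[0,0.2,0],"dr":[0,0,0]},{"travel":[0,0.1,0],"dr":[0,0,0]}]'
python3 go.py .544 -.1867 .135
```

```text
time: 24.85
tool_pos: [0.5447, -0.1864, 0.1412]
eef_rot: [-89.8, -0.0, -92.0]
contact_force: [-1.2, -0.7, -2.1]
gripper_width: 0.0288
time: 25.05
tool_pos: [0.545, -0.1865, 0.1385]
eef_rot: [-89.8, -0.1, -92.0]
contact_force: [-0.2, -0.6, -1.9]
gripper_width: 0.0285
t 25.05 tcp [ 0.545  -0.1865  0.1385] F [-0.1686 -0.5891 -1.8639] w 0.0285 q [-24.9  32.   91.6   0.   56.2 -22.9]
turn needed [-0.2461  0.1389  0.059 ]
travel cm [ 0.0239  0.3508 -0.0973]
```

```bash
python3 -m creep '[{"travel":[0,0.2,-0.1],"dr":[-0.2,0,0]},{"travel":[0,0.1,0],"dr":[0,0,0]}]'
python3 -m creep '[{"travel":[0,0.2,0],"dr":[0,0,0]}]'
```

```text
time: 25.25
tool_pos: [0.544, -0.1865, 0.1355]
eef_rot: [-89.9, -0.1, -92.0]
contact_force: [-0.2, 0.0, -2.7]
gripper_width: 0.0288
time: 25.35
tool_pos: [0.5443, -0.1868, 0.134]
eef_rot: [-89.9, -0.1, -92.0]
contact_force: [1.3, -0.4, 6.0]
gripper_width: 0.0286
```

Touchdown at the expected height. I'll release, withdraw and check.

```bash
python3 -m creep '[{"travel":[0,0.1,0],"dr":[0,0,0]}]'
python3 -m creep '[{"travel":[0,0,0],"dr":[0,0,0]},{"travel":[0,0,0],"dr":[0,0,0]},{"travel":[0,0,0],"dr":[0,0,0]},{"travel":[0,0,0],"dr":[0,0,0]},{"travel":[0,0,0],"dr":[0,0,0]}]' 1
python3 -m creep '[{"travel":[0,-3,0],"dr":[0,0,0]},{"travel":[0,-4,0],"dr":[0,0,0]},{"travel":[0,-4,0],"dr":[0,0,0]},{"travel":[0,-4,0],"dr":[0,0,0]},{"travel":[0,0,0],"dr":[0,0,0]}]'
python3 -m creep '[{"travel":[4,0,-3],"dr":[0,0,0]},{"travel":[4,0,-3],"dr":[0,0,0]},{"travel":[4,0,-3],"dr":[0,0,0]},{"travel":[4,0,-3],"dr":[0,0,0]},{"travel":[4,0,-3],"dr":[0,0,0]}]' >/dev/null
python3 -m creep '[{"travel":[0,0,0],"dr":[0,0,0]},{"travel":[0,0,0],"dr":[0,0,0]},{"travel":[0,0,0],"dr":[0,0,0]}]'
python3 - <<'E'
from h import *
L=[[.5503,.0042,.138],[.5472,-.0907,.138],[.544,-.1857,.138]]
for n,o in(('scene',(225,200)),('top',(225,195))):
    im=imaging.camera(n)
    a,b=o; print(n,(pix(n,L)-[a,b])*4)
    cv2.imwrite(f'pics/{n}F.png',cv2.resize(im[b:b+110,a:a+220 if n=='top' else a+180],None,fx=4 if n=='scene' else 3.6,fy=4 if n=='scene' else 3.6,interpolation=cv2.INTER_CUBIC))
E
```

```text
time: 25.45
tool_pos: [0.5444, -0.187, 0.1338]
eef_rot: [-89.9, -0.1, -92.0]
contact_force: [-6.5, 1.1, 20.4]
gripper_width: 0.0284
time: 25.95
tool_pos: [0.5449, -0.1872, 0.1342]
eef_rot: [-89.8, -0.2, -92.0]
contact_force: [0.8, 0.3, -0.9]
gripper_width: 0.0855
time: 26.45
tool_pos: [0.5438, -0.1865, 0.2885]
eef_rot: [-90.0, -0.1, -92.0]
contact_force: [1.0, -0.6, -0.7]
gripper_width: 0.0857
time: 27.25
tool_pos: [0.3842, -0.3845, 0.2864]
eef_rot: [-89.9, -0.1, -91.8]
contact_force: [-0.1, 0.7, -0.6]
gripper_width: 0.0851
scene [[412.68629648  78.32413758]
 [248.76188525 131.29708127]
 [ 79.72306582 185.82057099]]
top [[324.72743814  97.07970794]
 [551.80609097 100.12997966]
 [778.11127802 103.64654855]]
```

View pics/sceneF.png

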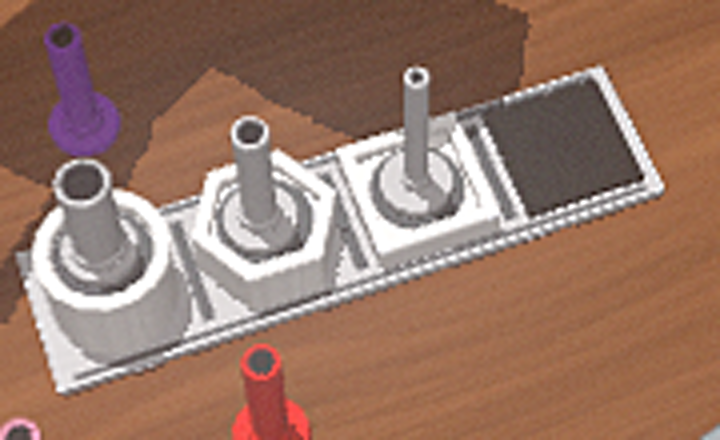

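View pics/topF.png

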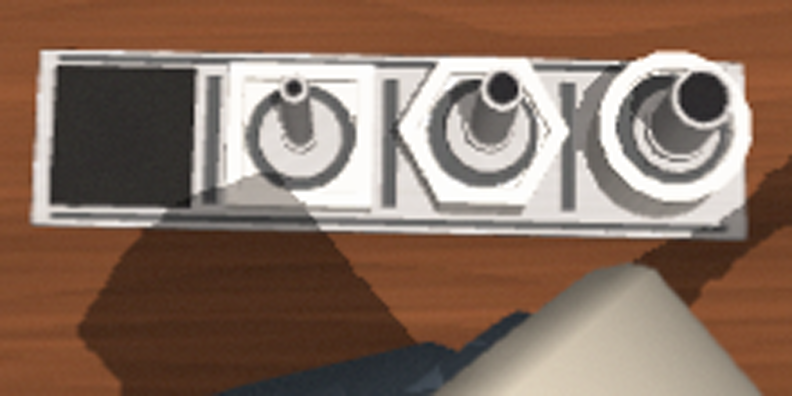

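All three tops sit within about 1 px of level and centred predictions: scene crop (416,77), (249,131) and (82,183) against (413,78), (249,131) and (80,186). The pad is free, so I'll hand in.

```bash
python3 -c "
from workcell import bot;print(bot.job_done())"
```

```text
the job is handed in; nothing more can be done
None
```

All three tubes are in their right holders and the job is handed in, at about 27 s of the 96 s allowed; no verdict came back.

I parked the short tube on the pad and released it. Then I moved the long tube to the low holder, the medium tube to the middle holder and the short tube to the tall holder. Each was lowered until the wrist force showed contact at about the expected height, then released.

- **Final check:** the scene and top views show all three upright in their pockets. In the scene view the tops lie within about 1 px (roughly 2 mm) of where level, centred tubes should be. The pad is free and the arm is well clear.
- **Bystanders:** I did not measure the nozzle, coupling or reducer again at the end. The arm showed no unexpected contact force, and I kept clear of them and of the coloured look-alikes.
- **Disagreements:** the cameras' position estimates differed by up to about 4 mm, so I used averages. While the gripper closed, the measured tool height rose 2–6 mm, so the short tube was held nearer its top than planned.

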